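# Index the modelling turntable to its next hole

## Task

The modelling turntable is locked by its sprung plunger, the dished round thumb pad on the edge of the disc. Press the pad down with the fingertips, swing it round anticlockwise (seen from above) to the very next hole, one eighth of a turn, and let the plunger spring fully up into it so that the table is locked again. Nothing is to be picked up: do not touch the small plaster head riding on the disc, keep it standing where it is, and leave the other things on the desk alone.

Things in the scene. Friction and masses are not known exactly. Their poses are not given: they have to be found in the camera images.
- pad (a point): centre of the sunken floor of the steel thumb pad on top of the plunger: a round dish 50 mm wide inside, 58 mm outside, lip 7 mm high round the floor; floor 100 mm above the desk when up. It stands 125 mm from the turning axis on a bracket of the disc and travels round with it. Pressed, it moves straight down. A fingertip moved sideways in it drives the disc round, by friction and then by the lip
- axis (a point): vertical turning axis, at the middle of the top of the round wooden disc (190 mm across, top 67 mm above the desk). The disc turns over a fixed round aluminium index plate 294 mm across, top 50 mm above the desk, with 8 dark holes 18 mm wide, 45 degrees apart on a circle of 125 mm radius, joined by a thin slot
- next_hole (a point): centre of the hole, on the top face of the fixed index plate, next anticlockwise from the one in which the plunger starts. The plunger must end above it
- plunger (a joint): how far the plunger is pressed down, m: 0 fully up, locked in a hole; 0.014 at its stop. The spring pushes up with 4 N at the top, 8 N at the stop. From 0.010 on it is free to turn; between holes it rises no higher than about 0.009; within about 5 mm of a hole's centre it springs up into it when let go
- turn (a joint): angle of the disc, rad, growing anticlockwise seen from above: within 0.025 of 0 at the start, 0.785 (45 degrees) at the next hole; about 0.024 of play either way in a hole. It turns with light friction (1 to 2 N at the pad) and stays where it is left
- head: small white plaster head on a square plinth 46 x 46 mm, 73 mm tall, standing loose on the disc near its middle (top about 140 mm above the desk); origin at the centre of its underside. It rides round with the disc
- ink: small ink jar with a black cap, 44 mm across, 60 mm tall, standing beyond the turntable; loose; origin at the centre of its underside
- eraser: white eraser block 45 x 22 x 13 mm, lying beside the turntable; loose; origin at the centre of its underside
- weight: brass paperweight, cylinder 38 mm across, 30 mm tall, standing close behind the turntable; loose; origin at the centre of its underside
- tin: tin can, 70 mm across, 70 mm tall, at one side; loose; origin at the centre of its underside
- jar: amber glass jar, 60 mm across, 80 mm tall, at one side; loose; origin at the centre of its underside
- notebook: closed red notebook 130 x 90 x 14 mm, lying at one side; loose; origin at the centre of its underside
- mug: white mug, 76 mm across, 85 mm tall, handle on its own +y side; loose; origin at the centre of its underside
Mind the look-alikes: they are no part of the job. What is shaped like the head but turquoise or yellow is not meant.

How it is judged:
By the outcome, as a careful person would: the job done as asked, in the order asked, and still so for the second after the job is handed in, with the robot touching nothing.
It also fails if it takes over 38 s, if anything falls off the work surface, if the arm or the gripper's body presses on something with over 40 N, if the wrist force passes 120 N, or if a joint passes its speed limit or range.

## Robot

A 6-joint arm with a two-finger parallel gripper is mounted at the origin on the work surface. World frame = base frame: x ahead of the robot, y to its left, z up, the work surface at z = 0. Lengths are in m, angles in rad, forces in N, time in s.
With the tool pointing down it reaches from about 0.35 to 0.875 m from the base axis. Payload 4.2 kg.
Tool frame: the origin (TCP) lies on the centre line of the jaws, within the pads' length; the fingertips stand 8 mm ahead of it and the grasp point (between the pads) lies 11 mm behind it; x points along the fingers, y is the direction in which the jaws open and shut, and the axes are right-handed (so a half turn about x gives the same grasp; the last joint's range is limited). The gripper opens to 87 mm and grips with 3 to 60 N. Pads are 19 mm wide; open, the fingers measure 117 mm over their backs; the gripper's body (75 mm by 190 mm) begins 51 mm behind the grasp point.
Start: joints at [1.582, 0.385, 0.008, 0, -1.194, -0.259], TCP at [0.153, 0.606, 0.231] pointing down, gripper open.
Joint ranges: [-3.14, 3.14], [-1.21, 2.06], [-1.07, 1.41], [-3.16, 2.05], [-2.99, -0.16], [-3.1, 3.1]. Speed limits (rad/s): [2.79, 2.79, 3.14, 3.14, 3.14, 3.14].

## Interface

Orientations are given as a 3x3 rotation matrix whose columns are the frame's x, y, z axes.
In Python, from rig import robot gives the robot as it stands.
- The arm moves only by the shell command python3 -m pendant 'ROWS'. ROWS is text: rows parted by semicolons, each of 5 numbers parted by spaces: the shift along the tool's x, y, z in m, then the turn about the tool's x in rad, then the finger opening in m, from 0 to 0.087. In form: dx dy dz twist grip; .... A call has 1 to 12 rows; each row shifts and turns the commanded pose from where the row before left it, along the tool's axes as they then stand; what a row does not reach is not made up. A row lasts 1/12 s, in which the tool goes at most 41.7 mm and 7.16 degrees, less where a joint would pass 70% of its speed; a pose out of reach is approached as far as the arm can. A call with a gripper value outside its range is refused whole. The fingers move at their own pace and stop on an object; the grip force is fixed at half the most. Time passes only in rows, so rows that do not move let the fingers close. It gives the time, the measured TCP pose, the force and the opening at its end, in the units of the state.
- robot.sense(): the state, without advancing time (a new reading comes with each control period).
- robot.grab_frame(name): name is "scene" or "top"; returns a dict with "frame" (384x512x3 uint8, red, green, blue), "range_z" (384x512 float32, m along the optical axis (not along the pixel's ray), 0 where there is no reading), "fx", "fy", "cx", "cy" (pixels), "view" (4x4, takes a point from world to camera coordinates). Camera axes: x right, y up, looking along -z (the intrinsics and any distortion apply to the point x, -y, -z); pixel columns grow to the right and rows downward; lengths in m; the calibration is good to about 2 mm. A picture is of the moment at which its call begins.
- robot.sign_off(): hands the job in, once; it reports no verdict.
The state is a dict: "time": time; "q": joint angles; "dq": joint speeds; "tau": joint torques, N m; "tcp_pos": TCP position; "orientation": TCP orientation; "wrist_force": force on the tool from outside, world axes, zero at the start; "ft_torque": the same for the moment, N m; "finger_gap": opening from 0.0 (shut) to 1.0 (fully open).
Only numpy, scipy, OpenCV 4.12 (cv2) and the standard library are available. Lean on these libraries where they do the work, as an engineer would, in place of code of your own. Each camera call takes 0.05 s, during which the arm holds its last target.

## Working session

There is one attempt and no reset: what is moved stays moved. The work goes in short steps, Python scripts to look and compute and a shell command to move; the robot and the scene stay as the last step left them, time stands still between calls to the robot, and variables do not carry over. Pictures are saved under pics/ and viewed, and the job is handed in when it is done.

```bash
mkdir -p pics; ls
python3 - <<'E'
from rig import robot
import cv2,numpy as np
s=robot.sense()
print({k:np.round(v,4).tolist() for k,v in s.items()})
for n in("scene","top"):
    f=robot.grab_frame(n)
    np.savez(f"{n}0.npz",**f)
    cv2.imwrite(f"pics/{n}0.png",f["frame"][:,:,::-1])
    print(n,f["fx"],f["fy"],f["cx"],f["cy"],f["view"].round(3).tolist(),f.keys())
E
```

```text
pics
{'time': 0.0, 'q': [1.5816, 0.3856, 0.0066, -0.0006, -1.194, -0.2586], 'dq': [-0.0002, 0.0007, -0.0002, -0.0011, 0.0011, 0.0005], 'tau': [-0.0013, -39.0666, 18.7406, 4.22, 0.0109, -0.0002], 'tcp_pos': [0.1531, 0.6053, 0.2294], 'orientation': [[-0.0005, -0.2455, -0.9694], [-0.0021, -0.9694, 0.2455], [-1.0, 0.0022, -0.0]], 'wrist_force': [1.005, -0.7081, -0.6927], 'ft_torque': [-0.0153, 0.0175, -0.0153], 'finger_gap': 0.9981}
scene 427.48826612206113 427.48826612206113 260.42938001078534 192.18656637136564 [[0.667, 0.745, -0.009, -0.399], [-0.478, 0.438, 0.762, 0.201], [0.571, -0.503, 0.648, -1.88], [0.0, 0.0, 0.0, 1.0]] dict_keys(['frame', 'range_z', 'fx', 'fy', 'cx', 'cy', 'view'])
top 461.5627219665849 461.5627219665849 258.7639558202537 187.48452104183653 [[-0.007, -1.0, -0.019, 0.033], [0.991, -0.01, 0.137, -0.589], [-0.137, -0.018, 0.99, -1.424], [0.0, 0.0, 0.0, 1.0]] dict_keys(['frame', 'range_z', 'fx', 'fy', 'cx', 'cy', 'view'])
```

View pics/scene0.png

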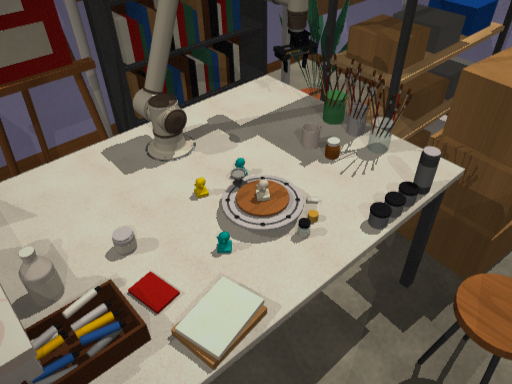

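View pics/top0.png

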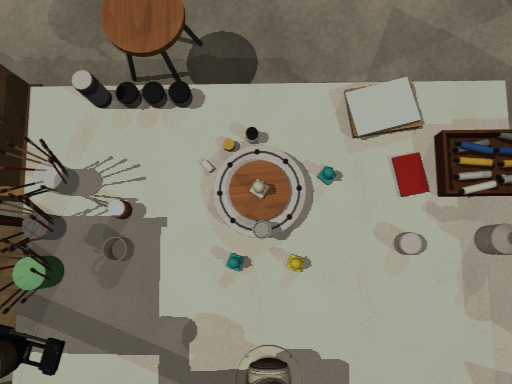

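Top view: pad at about (262,229), disc centre (260,190), head on the disc (259,187), weight (230,144), ink (252,133), eraser (207,165). Next I'll measure the pad, axis and holes.

```bash
cat > h.py <<'E'
import numpy as np,cv2
def ray(f,u,v,z):
    V=np.array(f["view"]);R=V[:3,:3];t=V[:3,3]
    d=R.T@np.array([(u-f["cx"])/f["fx"],-(v-f["cy"])/f["fy"],-1]);o=-R.T@t
    return o+d*(z-o[2])/d[2]
def proj(f,P):
    V=np.array(f["view"]);c=V[:3,:3]@np.array(P)+V[:3,3]
    return f["cx"]+f["fx"]*c[0]/-c[2], f["cy"]-f["fy"]*c[1]/-c[2]
def cloud(f):
    z=f["range_z"];v,u=np.mgrid[:z.shape[0],:z.shape[1]]
    c=np.stack([(u-f["cx"])/f["fx"]*z,-(v-f["cy"])/f["fy"]*z,-z],-1)
    V=np.array(f["view"]);return (c-V[:3,3])@V[:3,:3]
def fitc(p):
    A=np.c_[2*p,np.ones(len(p))];s=np.linalg.lstsq(A,(p**2).sum(1),rcond=None)[0]
    return s[:2],np.sqrt(s[2]+s[:2]@s[:2])
E
python3 - <<'E'
from h import *
f=dict(np.load("top0.npz")); fr=f["frame"]
c=fr[135:245,200:320,::-1]
cv2.imwrite("pics/crop0.png",cv2.resize(c,None,fx=5,fy=5,interpolation=cv2.INTER_CUBIC))
g=dict(np.load("scene0.npz"));c=g["frame"][145:255,200:340,::-1]
cv2.imwrite("pics/crop1.png",cv2.resize(c,None,fx=5,fy=5,interpolation=cv2.INTER_CUBIC))
# dark holes
gray=fr.max(2); n,l,st,ce=cv2.connectedComponentsWithStats(((gray<60)[130:250,200:320]).astype('uint8'))
P=[]
for i in range(1,n):
    if 4<st[i,4]<80:
        u,v=ce[i]+[200,130];p=ray(f,u,v,.05);print(st[i,4],u.round(1),v.round(1),p.round(4));P.append(p[:2])
hsv=cv2.cvtColor(fr,cv2.COLOR_RGB2HSV)
m=cv2.inRange(hsv,(3,100,60),(18,255,255));m[:, :200]=0;m[:,320:]=0;m[:140]=0;m[240:]=0
cn=max(cv2.findContours(m,0,1)[0],key=cv2.contourArea)
p=np.array([ray(f,*q[0],.067)[:2] for q in cv2.convexHull(cn)]);print("disc",fitc(p))
C=cloud(f)
for zl,zh in((.095,.112),(.062,.072)):
    mm=(C[...,2]>zl)&(C[...,2]<zh);mm[:130]=0;mm[250:]=0;mm[:,:200]=0;mm[:,320:]=0
    q=C[mm];print(zl,len(q),np.median(q,0).round(4),q.min(0).round(3),q.max(0).round(3))
E
```

```text
11 230.9 149.3 [0.7125 0.1161 0.05  ]
27 256.1 151.4 [0.7047 0.0357 0.05  ]
7 273.0 153.9 [ 0.6961 -0.0181  0.05  ]
34 285.5 161.6 [ 0.6704 -0.0574  0.05  ]
25 229.5 164.5 [0.6632 0.1206 0.05  ]
26 298.6 187.4 [ 0.5875 -0.0974  0.05  ]
26 219.6 191.8 [0.5758 0.1516 0.05  ]
7 224.3 209.0 [0.5214 0.1367 0.05  ]
53 283.7 220.6 [ 0.4835 -0.0489  0.05  ]
42 237.3 222.7 [0.4781 0.0958 0.05  ]
disc (array([0.57939087, 0.02712957]), np.float64(0.09394643476800006))
0.095 274 [0.4554 0.0213 0.1027] [ 0.428 -0.006  0.095] [0.482 0.048 0.112]
0.062 2347 [0.5786 0.0304 0.0681] [ 0.482 -0.085  0.062] [0.771 0.121 0.072]
```

```bash
true
```

```text
(no output)
```

View pics/crop0.png

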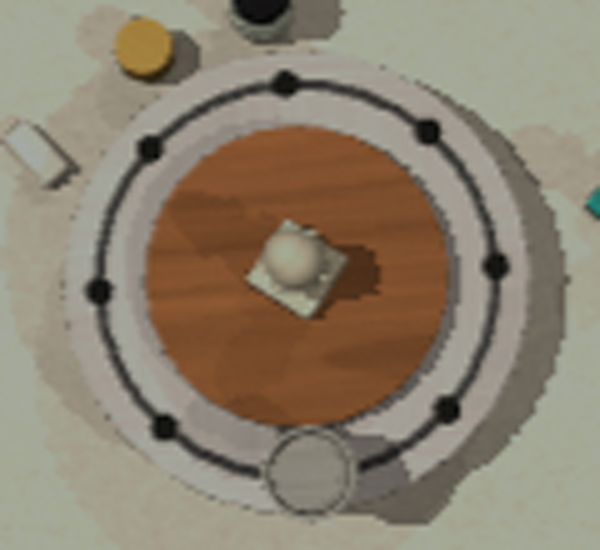

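View pics/crop1.png

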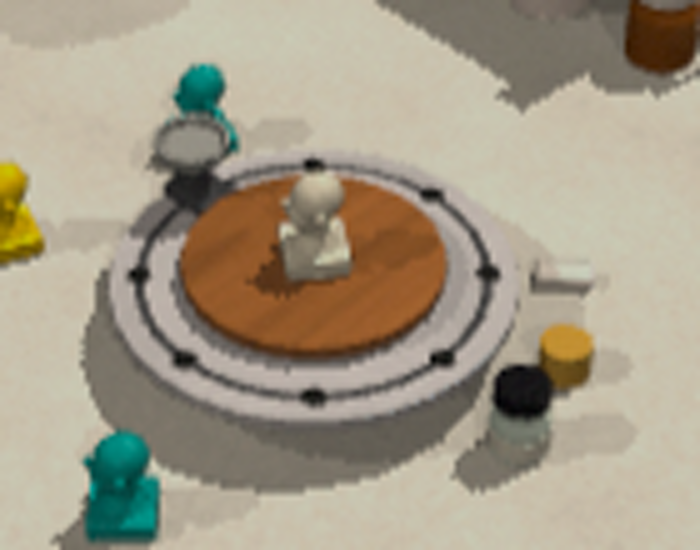

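Run:
```python
from h import *
from scipy.optimize import least_squares
f=dict(np.load("top0.npz"))
H=np.array([[.7047,.0357],[.6704,-.0574],[.6632,.1206],[.5875,-.0974],[.5758,.1516],[.4835,-.0489],[.4781,.0958]])
H=H
a0=np.arctan2(*(H-[.58,.027]).T[::-1])
def r(x):
    k=np.round((a0-x[2])/(np.pi/4));a=x[2]+k*np.pi/4
    return (H-x[:2]-.125*np.c_[np.cos(a),np.sin(a)]).ravel()
s=least_squares(r,[.58,.027,np.pi]);print(s.x,s.fun.reshape(-1,2).round(4))
C=cloud(f);m=(C[...,2]>.095)&(C[...,2]<.112);m[:205]=0;m[250:]=0;m[:,:230]=0;m[:,300:]=0
q=C[m];print("pad mean",q.mean(0),(q.min(0)+q.max(0))/2)
cx=s.x
for k in(0,1):
    a=cx[2]+k*np.pi/4;print(k,cx[:2]+.125*np.array([np.cos(a),np.sin(a)]))
```

```text
[0.57690473 0.02774761 3.18774273] [[ 0.0029  0.0022]
 [ 0.0011 -0.0009]
 [ 0.0021  0.0005]
 [ 0.0048 -0.0003]
 [ 0.0047 -0.001 ]
 [-0.0092  0.0157]
 [-0.0064 -0.0162]]
pad mean [0.45499309 0.02130636 0.10324561] [0.45521677 0.02124702 0.10366776]
0 [0.45203782 0.0219809 ]
1 [ 0.49268817 -0.06462431]
```

The crops show the next hole at crop (448,410), i.e. pixel (289.6,217), and the opposite neighbour at (233,220.4). My mask had merged both of these with the slot, so I'll refit.

Run:
```python
from h import *
from scipy.optimize import least_squares
f=dict(np.load("top0.npz"));s=dict(np.load("scene0.npz"))
cr=np.array([[285,84],[428,132],[150,149],[497,265],[99,291],[448,410],[165,427]])
px=(cr+.5)/5-.5+[200,135]
H=np.array([ray(f,*p,.05)[:2] for p in px])
cs=np.array([[313,164],[430,194],[488,271],[443,358],[312,397],[184,359],[139,273]])
S=np.array([ray(s,*((p+.5)/5-.5+[200,145]),.05)[:2] for p in cs])
for H in(H,S):
    a0=np.arctan2(*(H-[.58,.027]).T[::-1])
    def r(x):
        k=np.round((a0-x[2])/(np.pi/4));a=x[2]+k*np.pi/4
        return (H-x[:2]-.125*np.c_[np.cos(a),np.sin(a)]).ravel()
    o=least_squares(r,[.58,.027,np.pi]);x=o.x;print(x,abs(o.fun).max())
    for k in(0,1,1.1):
        a=x[2]+k*np.pi/4;print(k,x[:2]+.125*np.array([np.cos(a),np.sin(a)]))
C=cloud(s);m=(C[...,2]>.095)&(C[...,2]<.112);m[:160]=0;m[180:]=0;m[:,:225]=0;m[:,255:]=0
q=C[m];print(len(q),"pad scene",(q.min(0)+q.max(0))/2)
# pad ring ray: top crop center (310,472) lip z .107 ; scene crop (192,142)
print(ray(f,*((np.array([310,472])+.5)/5-.5+[200,135]),.107),ray(s,*((np.array([192,142])+.5)/5-.5+[200,145]),.105))
```

```text
[0.57971959 0.02699169 3.19616337] 0.0007939667763798702
0 [0.45490567 0.02017374]
1 [ 0.49628384 -0.0660861 ]
1.1 [ 0.50384385 -0.07234547]
[0.5768098  0.02776527 3.19447574] 0.0014060638654540825
0 [0.45198455 0.02115796]
1 [ 0.49321709 -0.06517158]
1.1 [ 0.50076652 -0.0714437 ]
143 pad scene [0.4560739  0.01806105 0.1026966 ]
[0.45517034 0.019445   0.107     ] [0.45653924 0.01780994 0.105     ]
```

Axis ≈ (0.5785, 0.0273), pad ≈ (0.4545, 0.020), next hole ≈ (0.495, -0.0657). I'll keep the tool's yaw as it is, shut the fingers (about 30 x 19 mm at the tips) and travel high to a point above the pad.

```bash
python3 -m pendant '0 0.01 -0.009 0 0;0 0.0205 -0.018 0 0;0 0.0205 -0.018 0 0;0 0.0205 -0.018 0 0;0 0.0205 -0.018 0 0;0 0.0205 -0.018 0 0;0 0.0205 -0.018 0 0;0 0.0205 -0.018 0 0;0 0.0205 -0.018 0 0;0 0.0205 -0.018 0 0;0 0.0205 -0.018 0 0;0 0.0205 -0.018 0 0' && python3 -m pendant '0 0.0205 -0.018 0 0;0 0.0205 -0.018 0 0;0 0.0205 -0.018 0 0;0 0.0205 -0.018 0 0;0 0.0205 -0.018 0 0;0 0.0205 -0.018 0 0;0 0.0205 -0.018 0 0;0 0.0205 -0.018 0 0;0 0.0205 -0.018 0 0;0 0.0205 -0.018 0 0;0 0.0205 -0.018 0 0;0 0.01 -0.009 0 0'
cat >> h.py <<'E'
def goto(s,x,y,z):
    return np.array(s["orientation"]).T@(np.array([x,y,z])-s["tcp_pos"])
E
python3 - <<'E'
from h import *;from rig import robot
s=robot.sense();print(s["time"],s["tcp_pos"],s["orientation"],s["wrist_force"],s["finger_gap"]);print(goto(s,.4545,.020,.135))
E
```

```text
time: 1.1
tcp_pos: [0.2964, 0.3253, 0.2303]
orientation: [[-0.0, -0.245, -0.97], [-0.0, -0.97, 0.245], [-1.0, 0.001, 0.0]]
wrist_force: [0.1, -0.2, -0.1]
finger_gap: 0.169
time: 2.1
tcp_pos: [0.4395, 0.0456, 0.2302]
orientation: [[-0.001, -0.247, -0.969], [-0.0, -0.969, 0.247], [-1.0, 0.001, 0.001]]
wrist_force: [0.3, 0.3, 1.4]
finger_gap: 0.006
2.1 [0.43952046 0.04561856 0.23021065] [[-7.53349231e-04 -2.47339254e-01 -9.68928648e-01]
 [-4.91866903e-04 -9.68928714e-01  2.47339654e-01]
 [-9.99999595e-01  6.62917072e-04  6.08283709e-04]] [0.2977097  0.27490639 1.4289543 ] 0.0056551705111486895
[ 0.09521193  0.02105441 -0.02090851]
```

```bash
python3 -m pendant '0 0.01 -0.01 0 0;0 0.011 -0.011 0 0;0.02 0 0 0 0;0.025 0 0 0 0;0.025 0 0 0 0;0.015 0 0 0 0;0.01 0 0 0 0;0 0 0 0 0;0 0 0 0 0;0 0 0 0 0'
python3 - <<'E'
from h import *;from rig import robot
s=robot.sense();print(s["tcp_pos"],goto(s,.4545,.020,.135))
for n,(a,b,c,d) in dict(top=(180,260,210,320),scene=(110,220,180,320)).items():
    f=robot.grab_frame(n);cv2.imwrite(f"pics/{n}1.png",cv2.resize(f["frame"][a:b,c:d,::-1],None,fx=5,fy=5,interpolation=cv2.INTER_CUBIC))
    print(n,proj(f,s["tcp_pos"]-np.array([0,0,.008])))
E
```

```text
time: 2.93
tcp_pos: [0.4548, 0.0224, 0.1362]
orientation: [[0.001, -0.245, -0.97], [0.0, -0.97, 0.245], [-1.0, -0.0, -0.001]]
wrist_force: [0.0, -0.5, -0.2]
finger_gap: 0.005
[0.45482858 0.02238562 0.13620125] [ 0.00120039  0.00239398 -0.00026473]
top (np.float64(260.5109367163625), np.float64(228.7788909045278))
scene (np.float64(238.39581954268897), np.float64(167.19841254005055))
```

View pics/scene1.png

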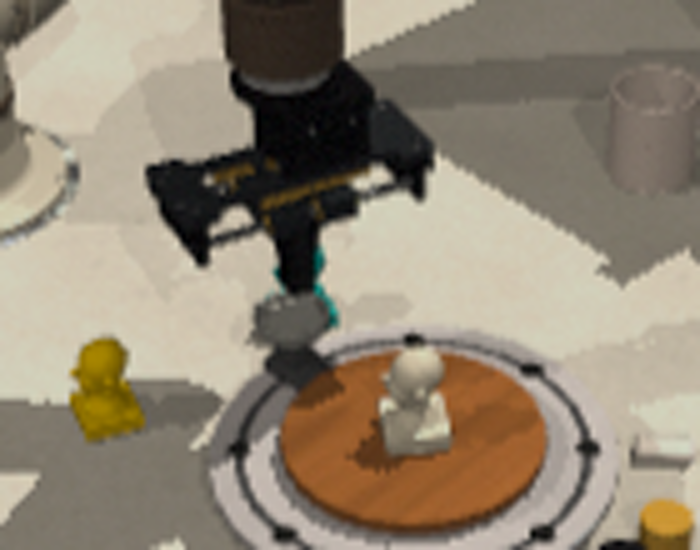

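View pics/top1.png

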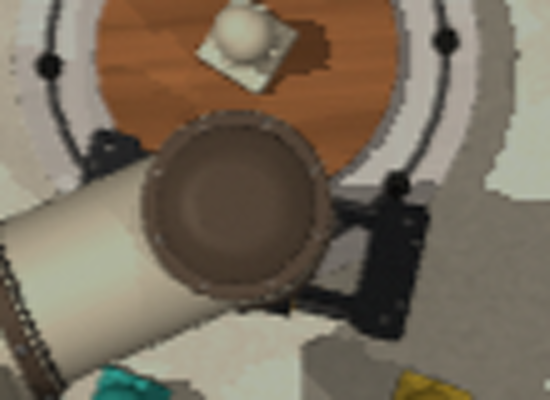

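Scene view: shut fingertips at crop (297,290), directly above the dish, as the projection says they should be. Descend to just above the floor, then in small steps to feel for contact.

```bash
python3 -m pendant '0.008 0.002 0 0 0;0.008 0 0 0 0;0.006 0 0 0 0;0.002 0 0 0 0;0 0 0 0 0;0 0 0 0 0' && python3 -m pendant '0.002 0 0 0 0;0.002 0 0 0 0;0 0 0 0 0;0 0 0 0 0' &&  python3 -m pendant '0.002 0 0 0 0;0.002 0 0 0 0;0 0 0 0 0;0 0 0 0 0'
```

```text
time: 3.53
tcp_pos: [0.4538, 0.0202, 0.1113]
orientation: [[-0.0, -0.245, -0.969], [-0.0, -0.969, 0.245], [-1.0, 0.0, 0.0]]
wrist_force: [0.5, 0.7, -0.1]
finger_gap: 0.007
time: 3.87
tcp_pos: [0.4542, 0.0204, 0.108]
orientation: [[0.001, -0.245, -0.97], [0.0, -0.97, 0.245], [-1.0, -0.0, -0.001]]
wrist_force: [-0.2, 0.3, 2.9]
finger_gap: 0.007
time: 4.2
tcp_pos: [0.4542, 0.0204, 0.1038]
orientation: [[0.001, -0.245, -0.97], [0.0, -0.97, 0.245], [-1.0, -0.0, -0.001]]
wrist_force: [-0.6, 0.3, 4.8]
finger_gap: 0.003
```

Contact came at TCP z ≈ 0.108, as expected. Press down to about 13 mm.

```bash
python3 -m pendant '0.003 0 0 0 0;0.003 0 0 0 0;0.003 0 0 0 0;0 0 0 0 0;0 0 0 0 0;0 0 0 0 0'
python3 - <<'E'
from h import *;from rig import robot
s=robot.sense();print(s["tcp_pos"],s["wrist_force"])
R=np.array(s["orientation"]);c=np.array([.5785,.0273])
p=np.array(s["tcp_pos"])[:2]-c;prev=p
for i in range(1,19):
    a=np.radians(2.5*i);q=np.array([[np.cos(a),-np.sin(a)],[np.sin(a),np.cos(a)]])@p
    d=np.append(q-prev,0)@R;print(i,d.round(5),(q+c).round(4));prev=q
E
```

```text
time: 4.7
tcp_pos: [0.4542, 0.0205, 0.0951]
orientation: [[0.001, -0.245, -0.97], [0.0, -0.97, 0.245], [-1.0, -0.0, -0.001]]
wrist_force: [-1.2, 0.4, 7.0]
finger_gap: 0.004
[0.45424023 0.02045136 0.09505576] [-1.19239096  0.40925901  7.00924415]
1 [-0.       0.00515 -0.00173] [0.4547 0.015 ]
2 [-0.       0.00507 -0.00195] [0.4553 0.0096]
3 [ 0.       0.00498 -0.00217] [0.4562 0.0043]
4 [ 0.       0.00488 -0.00239] [ 0.4573 -0.001 ]
5 [ 0.       0.00477 -0.0026 ] [ 0.4587 -0.0063]
6 [ 0.       0.00465 -0.0028 ] [ 0.4602 -0.0115]
7 [ 0.       0.00452 -0.003  ] [ 0.4621 -0.0166]
8 [ 0.       0.00439 -0.0032 ] [ 0.4641 -0.0216]
9 [ 0.       0.00424 -0.00339] [ 0.4663 -0.0266]
10 [ 0.       0.00409 -0.00357] [ 0.4688 -0.0314]
11 [ 0.       0.00393 -0.00374] [ 0.4714 -0.0362]
12 [ 0.       0.00377 -0.00391] [ 0.4743 -0.0408]
13 [ 0.       0.00359 -0.00407] [ 0.4774 -0.0452]
14 [ 0.       0.00341 -0.00422] [ 0.4806 -0.0496]
15 [ 0.       0.00322 -0.00437] [ 0.4841 -0.0538]
16 [ 0.       0.00303 -0.00451] [ 0.4877 -0.0578]
17 [ 0.       0.00283 -0.00463] [ 0.4915 -0.0617]
18 [ 0.       0.00263 -0.00475] [ 0.4955 -0.0654]
```

```bash
python3 -m pendant '0 0.0026 -0.0009 0 0;0 0.0026 -0.0009 0 0;0 0.0025 -0.001 0 0;0 0.0025 -0.001 0 0;0 0.005 -0.0022 0 0;0 0.0049 -0.0024 0 0;0 0.0048 -0.0026 0 0;0 0.0046 -0.0028 0 0;0 0 0 0 0;0 0 0 0 0'
python3 - <<'E'
from h import *;from rig import robot
for n,(a,b,c,d) in dict(top=(180,260,210,320),scene=(110,220,180,320)).items():
    f=robot.grab_frame(n);cv2.imwrite(f"pics/{n}2.png",cv2.resize(f["frame"][a:b,c:d,::-1],None,fx=5,fy=5,interpolation=cv2.INTER_CUBIC))
s=robot.sense();t=s["tcp_pos"]-np.array([0,0,.008]);print(t,s["wrist_force"],(np.array(proj(f,t))-[180,110])*5)
E
```

```text
time: 5.53
tcp_pos: [0.4605, -0.0121, 0.0951]
orientation: [[0.001, -0.245, -0.969], [-0.001, -0.969, 0.245], [-1.0, 0.0, -0.001]]
wrist_force: [-0.8, -2.0, 7.8]
finger_gap: 0.004
[ 0.46048338 -0.01204846  0.08720493] [-1.48761786 -1.31807587  6.50975664] [262.84481017 353.83472165]
```

View pics/scene2.png

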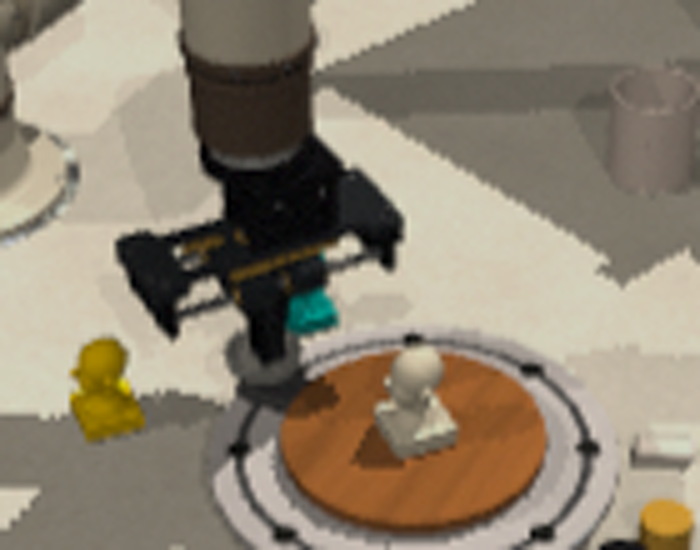

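Scene view: the disc and head have turned with the pad. The dish spans crop x 225–302, centred at about 263, and the fingertip projects to 263, so there is no slip. Continue the arc for the remaining 30°.

```bash
python3 -m pendant '0 0.0045 -0.003 0 0;0 0.0044 -0.0032 0 0;0 0.0042 -0.0034 0 0;0 0.0041 -0.0036 0 0;0 0.0039 -0.0037 0 0;0 0.0038 -0.0039 0 0;0 0.0036 -0.0041 0 0;0 0.0034 -0.0042 0 0;0 0.0032 -0.0044 0 0;0 0.003 -0.0045 0 0;0 0 0 0 0;0 0 0 0 0'
python3 - <<'E'
from h import *;from rig import robot
for n,(a,b,c,d) in dict(top=(170,250,220,330),scene=(110,220,180,320)).items():
    f=robot.grab_frame(n);cv2.imwrite(f"pics/{n}3.png",cv2.resize(f["frame"][a:b,c:d,::-1],None,fx=5,fy=5,interpolation=cv2.INTER_CUBIC))
s=robot.sense();t=s["tcp_pos"]-np.array([0,0,.008]);print(t,s["wrist_force"],(np.array(proj(f,t))-[180,110])*5)
v=np.array(t)[:2]-[.5785,.0273];print(np.hypot(*v),np.degrees(np.arctan2(*v[::-1])-3.1955)%360)
print(goto(s,.495,-.0657,s["tcp_pos"][2]))
E
```

```text
time: 6.63
tcp_pos: [0.4881, -0.0586, 0.0952]
orientation: [[0.001, -0.245, -0.97], [-0.001, -0.97, 0.245], [-1.0, 0.001, -0.001]]
wrist_force: [-1.1, -1.5, 7.6]
finger_gap: 0.006
[ 0.4880407  -0.05849839  0.0872666 ] [ 0.22872046 -1.53053332  7.85724041] [236.35459775 399.54562239]
0.12467657751760912 40.396573676216065
[ 1.41062104e-05  5.27814148e-03 -8.51094326e-03]
```

View pics/scene3.png

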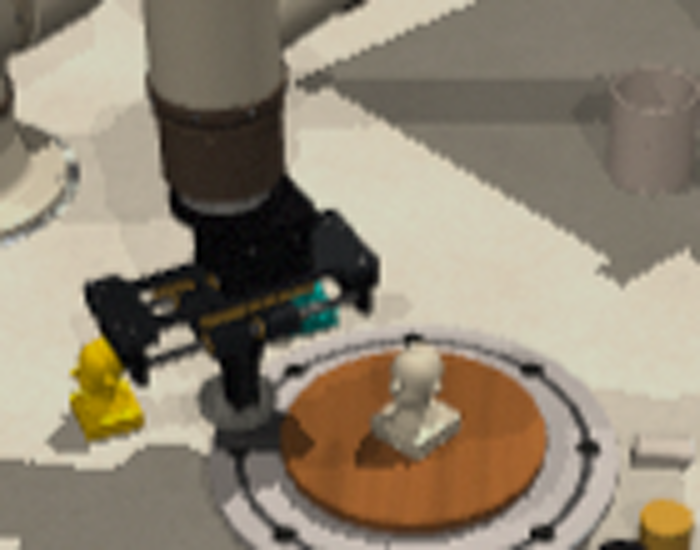

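View pics/top3.png

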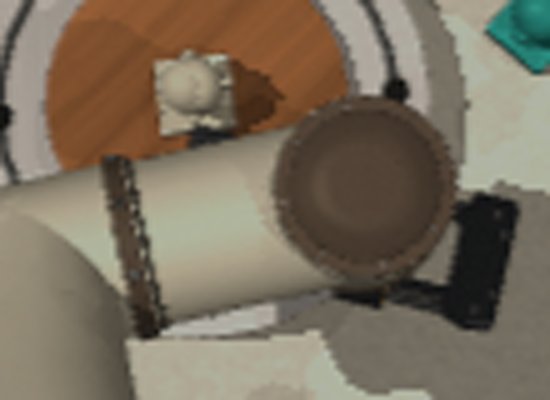

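Scene view: the dish spans crop x 201–275, centred at about 238, with the tip at 236, so still no slip. The head stands. Remaining move to the hole: dy +5.3 mm, dz -8.5 mm. Then I'll let it up slowly.

```bash
python3 -m pendant '0 0.0018 -0.0028 0 0;0 0.0018 -0.0028 0 0;0 0.0017 -0.0029 0 0;0 0 0 0 0;0 0 0 0 0;0 0 0 0 0' && python3 -m pendant '-0.002 0 0 0 0;-0.002 0 0 0 0;-0.002 0 0 0 0;0 0 0 0 0;0 0 0 0 0;0 0 0 0 0'&& python3 -m pendant '0 0 0 0 0;0 0 0 0 0;0 0 0 0 0'
```

```text
time: 7.23
tcp_pos: [0.4952, -0.0656, 0.0954]
orientation: [[0.002, -0.245, -0.97], [-0.001, -0.97, 0.245], [-1.0, 0.0, -0.002]]
wrist_force: [0.9, -1.6, 6.2]
finger_gap: 0.007
time: 7.73
tcp_pos: [0.4951, -0.0655, 0.1011]
orientation: [[0.002, -0.245, -0.97], [-0.001, -0.97, 0.245], [-1.0, 0.0, -0.002]]
wrist_force: [0.1, -1.0, 5.2]
finger_gap: 0.006
time: 7.98
tcp_pos: [0.4951, -0.0655, 0.1011]
orientation: [[0.001, -0.245, -0.97], [-0.001, -0.97, 0.245], [-1.0, 0.0, -0.002]]
wrist_force: [-0.1, -1.4, 5.6]
finger_gap: 0.006
```

At 6.9 mm depth the spring still pushes about 5.5 N. Between holes it could not rise past 9 mm, so the plunger has entered the hole. Lift clear.

```bash
python3 -m pendant '-0.002 0 0 0 0;-0.002 0 0 0 0;0 0 0 0 0;0 0 0 0 0' && python3 -m pendant '-0.002 0 0 0 0;-0.002 0 0 0 0;-0.003 0 0 0 0;-0.004 0 0 0 0;-0.01 0 0 0 0;-0.02 0 0 0 0;-0.03 0 0 0 0;-0.03 0 0 0 0;-0.03 0 0 0 0;0 0 0 0 0' && python3 -m pendant '0 -0.015 0.01 0 0;0 -0.03 0.02 0 0;0 -0.03 0.02 0 0;0 -0.03 0.02 0 0;0 -0.03 0.02 0 0;0 -0.03 0.02 0 0;0 -0.03 0.02 0 0;0 -0.03 0.02 0 0;0 -0.03 0.02 0 0;0 -0.015 0.01 0 0;0 0 0 0 0;0 0 0 0 0'
python3 - <<'E'
from h import *;from rig import robot
for n,(a,b,c,d) in dict(top=(135,245,200,320),scene=(145,255,200,340)).items():
    f=robot.grab_frame(n);np.savez(f"{n}4.npz",**f);cv2.imwrite(f"pics/{n}4.png",cv2.resize(f["frame"][a:b,c:d,::-1],None,fx=5,fy=5,interpolation=cv2.INTER_CUBIC))
    cv2.imwrite(f"pics/{n}4f.png",f["frame"][:,:,::-1])
    C=cloud(f);m=(C[...,2]>.085)&(C[...,2]<.115)&(np.hypot(C[...,0]-.495,C[...,1]+.0657)<.045);q=C[m]
    print(n,len(q),((q.min(0)+q.max(0))/2).round(4),q.mean(0).round(4),"floor z",np.median(C[m&(np.hypot(C[...,0]-.495,C[...,1]+.0657)<.015)][:,2:]))
    o=dict(np.load(n+"0.npz"));C=cloud(o);m=(C[...,2]>.085)&(C[...,2]<.115)
    print(" before floor z",np.median(C[m&(np.hypot(C[...,0]-.455,C[...,1]-.02)<.015)][:,2:]))
E
```

```text
time: 8.32
tcp_pos: [0.4947, -0.0652, 0.1048]
orientation: [[0.001, -0.245, -0.969], [0.0, -0.969, 0.245], [-1.0, -0.0, -0.001]]
wrist_force: [0.9, -1.5, 3.8]
finger_gap: 0.006
time: 9.15
tcp_pos: [0.4972, -0.0652, 0.2417]
orientation: [[0.011, -0.244, -0.97], [0.0, -0.97, 0.244], [-1.0, -0.003, -0.011]]
wrist_force: [0.3, -0.7, 0.7]
finger_gap: 0.003
time: 10.15
tcp_pos: [0.3852, 0.241, 0.2349]
orientation: [[-0.002, -0.243, -0.97], [-0.001, -0.97, 0.243], [-1.0, 0.002, 0.001]]
wrist_force: [0.1, 0.2, -0.9]
finger_gap: 0.004
top 280 [ 0.4936 -0.0632  0.1044] [ 0.4946 -0.0639  0.103 ] floor z 0.10131748554955443
 before floor z 0.10128046136009905
scene 163 [ 0.4948 -0.0665  0.1007] [ 0.4941 -0.0655  0.1019] floor z 0.09915336069685897
 before floor z 0.09969974598014425
```

View pics/scene4.png

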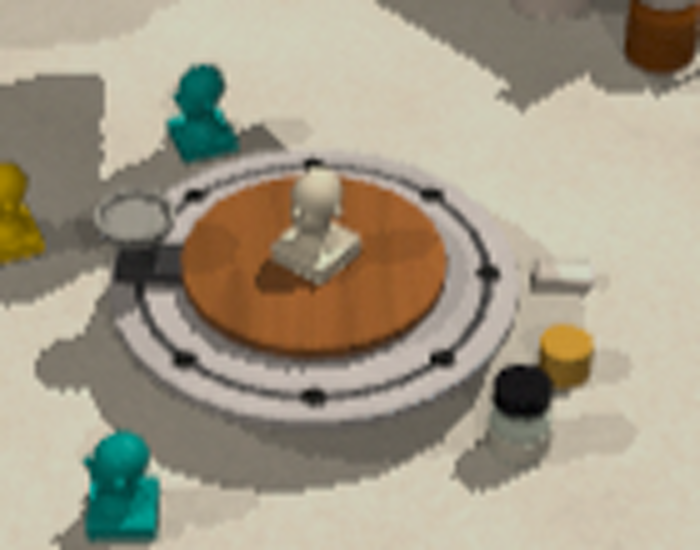

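View pics/top4f.png

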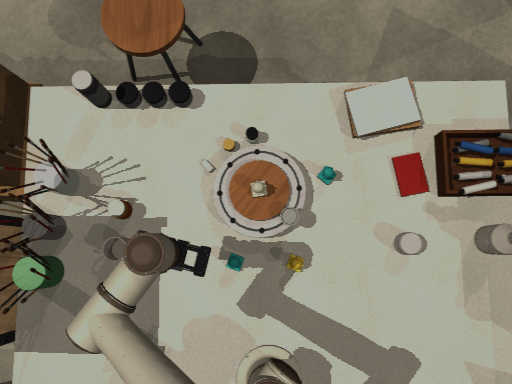

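View pics/top4.png

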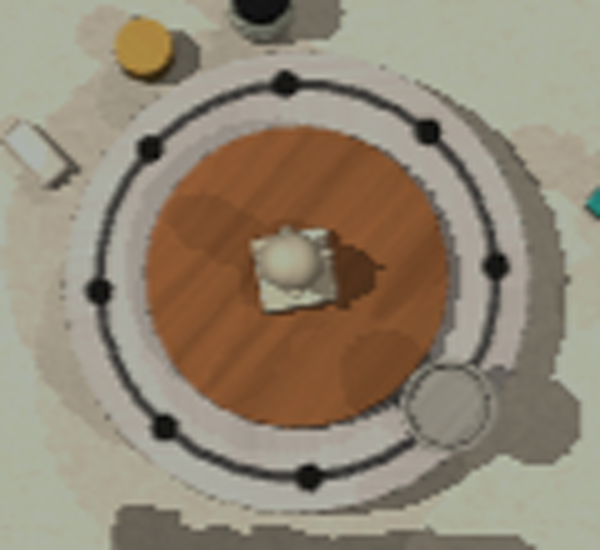

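The pad is over the next hole, at crop (449,407) in the top view. Its floor is back at the starting height, the start hole (309,477) is uncovered, the head stands turned with the disc, and the other items haven't moved. Handing in.

```bash
python3 -c "
from rig import robot
print(robot.sense()['wrist_force']);print(robot.sign_off())"
```

```text
[-0.58425041 -0.92471278  0.73354182]
the job is handed in; nothing more can be done
None
```

The turntable is locked in the next hole anticlockwise, and I handed the job in at about 10 s of the 38 s allowed. I pressed the pad down about 13 mm with the shut fingertips and swung it one eighth of a turn. I then let it up slowly and backed the arm away.

**Plunger:** partway up, at about 7 mm of press, the spring still pushed on the fingertips with about 5.5 N. It could only rise that far inside a hole. After I let go, the pad floor measured 101.3 mm (top camera) and 99.2 mm (scene camera). Before the move it was 101.3 mm and 99.7 mm, so it is fully up.

**Position:** the pad is centred at about (0.494, -0.065), within about 2 mm of the hole, and the starting hole is uncovered.

**Other things:** the head stands where it was on the disc and has turned with it. Nothing else looks moved in the pictures. The robot is clear of everything.

**Disagreements:** the two cameras differed by 2–3 mm, in line with their calibration. The small sideways forces during the swing (1–2 N) were too close to sensor noise to read anything from them.

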